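# Part three jammed nested seal boxes and sort them by size

### The arm

A 7-joint arm with a two-finger parallel gripper is mounted at the origin on the work surface. World frame = base frame: x ahead of the robot, y to its left, z up, the work surface at z = 0. Lengths are in m, angles in rad, forces in N, time in s.
With the tool pointing down it reaches from about 0.425 to 0.825 m from the base axis. Payload 3.6 kg.
Tool frame: the origin (TCP) lies on the front face of the gripper's body, between the roots of the fingers; the fingertips stand 84 mm ahead of it and the grasp point (between the pads) lies r.hold_point_z ahead of it (r.hold_point_z is the distance from the TCP to the grasp point, in m); z points along the fingers, y is the line along which they close (so a half turn about z gives the same grasp; the last joint's range is limited). The gripper opens to 93 mm and grips with 3 to 60 N. Pads are 15 mm wide; open, the fingers measure 128 mm over their backs; the gripper's body (75 mm by 188 mm) begins 65 mm behind the grasp point.
Start: joints at [1.127, 0.615, -0.013, 1.423, 0.008, 1.103, -0.04], TCP at [0.264, -0.594, 0.303] pointing down, gripper open.
Joint ranges: [-3.12, 3.12], [-0.3, 2.06], [-1.34, 1.32], [0.26, 2.42], [-1.36, 4.5], [0.01, 1.98], [-2.84, 2.84]. Speed limits (rad/s): [2.79, 2.79, 3.14, 3.14, 3.14, 3.14, 3.14].

### API

Orientations are given as a 3x3 rotation matrix whose columns are the frame's x, y, z axes.
In Python, from rig import get_state, viewer, r gives the robot as it stands. The module is installed in compiled form; this text tells all that it offers.
- The arm moves only by the shell command python3 -m creep 'ROWS'. ROWS is JSON, a list of rows, each a list of 5 numbers: the closure in counts, from 0 (fully open) to 255 (shut), then the shift along the world's x, y, z in cm, then the turn about the world's z in degrees. A call has 1 to 20 rows; each row shifts and turns the commanded pose from where the row before left it; what a row does not reach is not made up. A row lasts 1/10 s, in which the tool goes at most 50 mm and 8.59 degrees, less where a joint would pass 70% of its speed; a pose out of reach is approached as far as the arm can. A call is refused whole if a number of a shift passes 5 or a number of a turn 8.59, either way. A call with a gripper value outside its range is refused whole. The fingers move at their own pace and stop on an object; the grip force is fixed at half the most. Time passes only in rows, so rows that do not move let the fingers close. It gives the time, the measured TCP pose, the force, the opening and the grip force at its end, in the units of the state.
- get_state(): the state, without advancing time (a new reading comes with each control period).
- viewer.snapshot(name): name is "scene" or "top" or "wrist"; returns the picture (400x640x3 uint8, red, green, blue); there is no depth.
- viewer.camera_params(name): a dict with "fx", "fy", "cx", "cy" (pixels), "R" (3x3) and "t" (3): a world point X has camera coordinates R X + t. Camera axes: x right, y down, z forward; pixel columns grow to the right and rows downward; lengths in m; the calibration is good to about 2 mm. A picture is of the moment at which its call begins: read the wrist's pose just before it. camera_params takes no time and is no camera call; for the wrist camera it gives the pose at the moment of the call.
- r.hand_in(): hands the job in; it is judged then, once.
The state is a dict: "clock": time; "joints": joint angles; "qvel": joint speeds; "joint_torque": joint torques, N m; "tcp_pos": TCP position; "tcp_rot": TCP orientation; "ft_force": force on the tool from outside, world axes, zero at the start; "torque": the same for the moment, N m; "opening": finger opening in m; "grip_force": force on a finger pad.
Only numpy, scipy, OpenCV 4.12 (cv2) and the standard library are available. Lean on these libraries where they do the work, as an engineer would, in place of code of your own. Each camera call takes 0.05 s, during which the arm holds its last target. There are 200 camera calls.

### The job

Three wooden seal boxes are jammed one inside another: holding the nest only by its outermost box, slide it fully home under the lips of the desk holder and let go. Then draw out the small box and set it upright in the tray of its size, and do the same with the medium box, leaving the large one home in the holder. Set the boxes down rather than dropping them, and leave the hand stamp and the jar where they are.

Things in the scene. Friction and masses are not known exactly. Their poses are not given: they have to be found in the camera images.
- large_mid (a point): Centre (31 mm above its underside) of the large, outermost box: open-topped, light wood, 120 x 64 x 62 mm high (x, y, z), walls 4, floor 5 mm, 130 g, upright on the desk, x its long axis. A flange 6 mm high and 116 mm long along the foot of both long sides makes the foot 84 mm wide. Spring leaves in its end walls grip the medium box; its long sides are plain. Same end for end.
- medium_mid (a point): Centre (38.5 mm above its underside) of the medium box: same wood, 109 x 53 x 77 mm high, walls 4, floor 5 mm, 90 g. It starts on the large box's floor, parallel to it, rim 20 mm above the large rim, 1.5 mm play all round. Spring leaves grip it: drawing it straight up takes 6 to 12 N plus its weight for 25 mm, then it is free. A large box not held down comes up with it.
- small_mid (a point): Centre (46 mm above its underside) of the small, innermost box: same wood, 98 x 42 x 92 mm high, walls 4, floor 5 mm, 80 g. It starts on the medium box's floor, parallel to it, rim 20 mm above the medium rim and 102 mm above the desk, 1.5 mm play all round. Spring leaves in the medium box's ends grip it with 3 to 7 N for 55 mm of lift, always less than holds the medium box.
- holder_home (a point): Where large_mid comes when home in the holder, 31 mm above the desk. The holder is fixed: two brown wooden rails along its x, 120 mm long, centred here, channel 89 mm wide on the bare desk. Lips over it (underside 9, top 17 mm high) leave a slot 69 mm wide, so the box's flanges go under them. A stop 17 mm high at the +x end: foot against it, large_mid is about 2 mm past this point.
- holder_mouth (a point): Middle of the holder's mouth at desk level, at the -x end of the rails, 60 mm before holder_home, on the robot's side; x points into the holder. Flared guides 17 mm high reach about 30 mm further out. The box, on the desk, slides in along +x, its long axis along x, either end first.
- medium_tray_in (a point): Centre of the inner floor (5 mm above the desk) of the larger of two fixed low brown wooden trays: inside 119 x 63 mm, walls 5 mm thick, rim 19 mm above the desk; x is its long axis. For the medium box. The two trays may change places.
- small_tray_in (a point): Centre of the inner floor (5 mm above the desk) of the smaller tray: inside 106 x 50 mm, walls 5 mm thick, rim 19 mm above the desk; x is its long axis. For the small box.
- stamp: Bystander: wooden hand stamp, a 50 mm square block with a narrower grip, 85 mm high; origin at the centre of its underside.
- paste_jar: Bystander: round ceramic paste jar, 72 mm across and 55 mm high; origin at the centre of its underside.
Things that resemble listed ones, but are neither listed nor needed, are in the scene too. Leave any orange or purple look-alike of the part that bears medium_mid alone.

How it is judged:
By the outcome, as a careful person would: the job done as asked, in the order asked, and still so for the second after the job is handed in, with the robot touching nothing.
It also fails if it takes over 72 s, if anything falls off the work surface, if the arm or the gripper's body presses on something with over 40 N, if the wrist force passes 120 N, or if a joint passes its speed limit or range.

## Working session

There is one attempt and no reset: what is moved stays moved. The work goes in short steps, Python scripts to look and compute and a shell command to move; the robot and the scene stay as the last step left them, time stands still between calls to the robot, and variables do not carry over. Pictures are saved under pics/ and viewed, at most 10 in all, crops included, and the job is handed in when it is done.

```bash
mkdir -p pics; python3 - <<'E'
from rig import get_state, viewer, r
import cv2, numpy as np
s=get_state();print(s['clock'],s['tcp_pos'],s['tcp_rot'],s['opening'],r.hold_point_z)
for n in ('scene','top'):
    im=viewer.snapshot(n);cv2.imwrite(f'pics/{n}0.png',im[:,:,::-1])
    p=viewer.camera_params(n);print(n,{k:np.round(v,4).tolist() for k,v in p.items()})
E
```

```text
0.0 [ 0.26348587 -0.59355443  0.30158425] [[ 9.13974498e-01  4.05770171e-01 -1.08844298e-03]
 [ 4.05771628e-01 -9.13971504e-01  2.33995224e-03]
 [-4.53230445e-05 -2.58031595e-03 -9.99996670e-01]] 0.09273009360455167 0.0653
scene {'fx': 486.8472, 'fy': 486.8472, 'cx': 323.2615, 'cy': 189.3711, 'R': [[-0.0537, 0.9985, -0.0089], [0.7477, 0.0343, -0.6631], [-0.6619, -0.0422, -0.7484]], 't': [0.0858, -0.3163, 1.4886]}
top {'fx': 428.8379, 'fy': 428.8379, 'cx': 315.221, 'cy': 198.1743, 'R': [[-0.0208, -0.9998, 0.008], [-0.9933, 0.0197, -0.1135], [0.1134, -0.0103, -0.9935]], 't': [-0.0362, 0.5029, 1.076]}
```

View pics/top0.png

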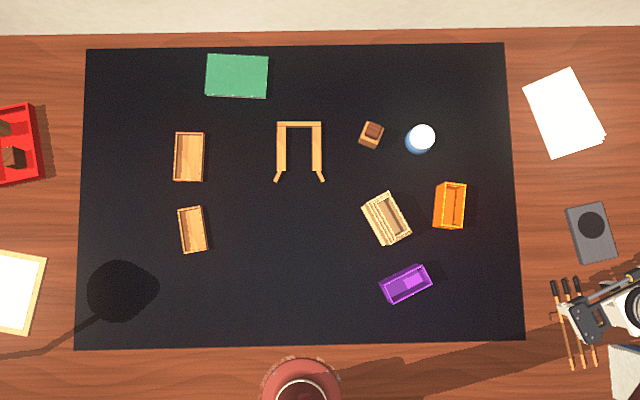

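View pics/scene0.png

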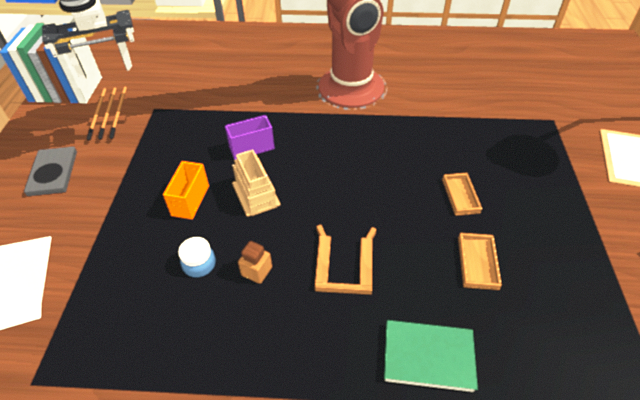

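The top view shows the wooden nest at (387,218), orange box at (450,206), purple box at (405,284), holder at (299,150) with its mouth facing down the image. The trays are at (189,157), which is larger, and (192,230), which is smaller. Nest candidates: light-wood nested box (387,218), orange (450,206), purple (405,284). Only the first is light wood with three rims, so I'll confirm it in a crop.

```bash
cat > h.py <<'E'
from rig import get_state, viewer, r
import cv2, numpy as np
def ray(n,uv,z,p=None):
    p=p or viewer.camera_params(n); R=np.array(p['R']);t=np.array(p['t'])
    c=-R.T@t; d=R.T@np.array([(uv[0]-p['cx'])/p['fx'],(uv[1]-p['cy'])/p['fy'],1])
    return c+d*(z-c[2])/d[2]
def proj(n,X,p=None):
    p=p or viewer.camera_params(n); q=np.array(p['R'])@np.array(X)+np.array(p['t'])
    return np.array([p['fx']*q[0]/q[2]+p['cx'],p['fy']*q[1]/q[2]+p['cy']])
def snap(n,f):
    p=viewer.camera_params(n); im=viewer.snapshot(n)[:,:,::-1].copy(); cv2.imwrite(f'pics/{f}.png',im); return im,p
def yaw():
    R=get_state()['tcp_rot']; return np.degrees(np.arctan2(R[1,0],R[0,0]))
E
python3 - <<'E'
from h import *
im=cv2.imread('pics/top0.png')
c=cv2.resize(im[115:310,265:475],None,fx=3.8,fy=3.8*0.8 if 0 else 3.05,interpolation=cv2.INTER_CUBIC)
c=cv2.resize(im[110:260,265:475],None,fx=3.8,fy=3.8,interpolation=cv2.INTER_CUBIC)
cv2.imwrite('pics/crop1.png',c)
hsv=cv2.cvtColor(im,cv2.COLOR_BGR2HSV)
m=((hsv[...,2]>90)&(hsv[...,0]<30)&(hsv[...,1]>60)).astype(np.uint8)
m[:50]=0;m[340:]=0;m[:,:95]=0;m[:,515:]=0
cs,_=cv2.findContours(m,cv2.RETR_EXTERNAL,cv2.CHAIN_APPROX_NONE)
for k in cs:
    if cv2.contourArea(k)<150: continue
    for z in (0.019,):
        P=np.array([ray('top',q[0],z)[:2] for q in k]).astype(np.float32)
        (cx,cy),(w,h),a=cv2.minAreaRect(P*1000); print(k[:,0].mean(0).round(),'c',round(cx,1),round(cy,1),'wh',round(w,1),round(h,1),'a',round(a,1))
E
```

```text
[192. 229.] c 429.8 272.1 wh 118.3 66.4 a 9.0
[386. 219.] c 445.7 -227.4 wh 127.4 88.2 a 27.4
[449. 206.] c 478.5 -393.7 wh 80.5 124.6 a 81.4
[188. 156.] c 620.7 283.4 wh 79.8 133.3 a 87.6
[371. 134.] c 670.7 -197.2 wh 53.4 68.2 a 66.5
[298. 147.] c 628.3 -5.3 wh 133.2 163.7 a 88.9
[512. 117.] c 708.3 -567.2 wh 27.2 381.6 a 85.8
```

View pics/crop1.png

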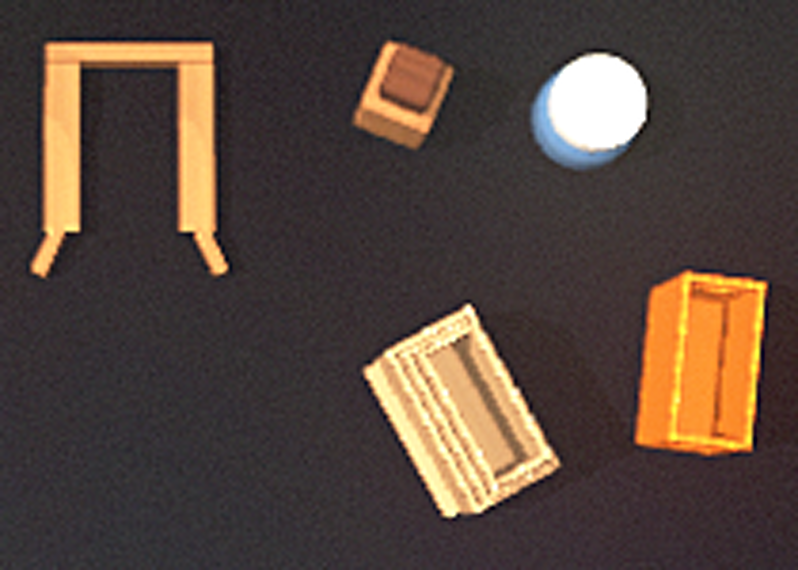

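The crop confirms the nest: three nested light-wood rims at crop (460,410). The orange box is a single look-alike, the stamp is at (405,95) and the jar is at (595,105). I'll move above the nest.

```bash
python3 -m creep '[[0,2.2,4.4,0,0],[0,2.2,4.4,0,0],[0,2.2,4.4,0,0],[0,2.2,4.4,0,0],[0,2.2,4.4,0,0],[0,2.2,4.4,0,0],[0,2.2,4.4,0,1],[0,2.2,4.4,0,2],[0,0,0,0,0],[0,0,0,0,0]]'
python3 - <<'E'
from h import *
s=get_state();print(s['clock'],s['tcp_pos'],yaw())
im,p=snap('wrist','w1'); print({k:np.round(v,3).tolist() for k,v in p.items()})
E
```

```text
clock: 1.1
tcp_pos: [0.4401, -0.2408, 0.3025]
tcp_rot: [[0.89, 0.456, -0.001], [0.456, -0.89, 0.0], [-0.0, -0.001, -1.0]]
ft_force: [-0.1, -0.9, 0.1]
opening: 0.0932
grip_force: 0.0
1.1 [ 0.44013062 -0.24075878  0.30249465] 27.142312488126244
{'fx': 324.329, 'fy': 324.329, 'cx': 324.297, 'cy': 199.807, 'R': [[0.455, -0.89, -0.001], [-0.857, -0.439, 0.27], [-0.241, -0.122, -0.963]], 't': [-0.415, 0.241, 0.468]}
```

View pics/w1.png

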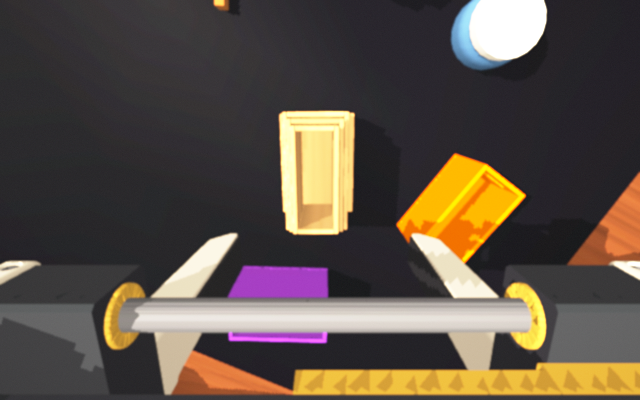

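The wrist view shows the nest in the middle, about (280-355, 110-235), its long axis nearly vertical in the image. I'll fit its pose by silhouette in both pictures.

```bash
cat >> h.py <<'E'
from scipy.optimize import minimize
def woodmask(im,roi,smax=255):
    h=cv2.cvtColor(im,cv2.COLOR_BGR2HSV); m=((h[...,2]>70)&(h[...,0]<32)&(h[...,1]>30)&(h[...,1]<smax)).astype(np.uint8)
    k=np.zeros_like(m); x0,y0,x1,y1=roi; k[y0:y1,x0:x1]=m[y0:y1,x0:x1]
    n,l,st,_=cv2.connectedComponentsWithStats(k); k=(l==1+np.argmax(st[1:,4])).astype(np.uint8)
    cs,_=cv2.findContours(k,cv2.RETR_EXTERNAL,cv2.CHAIN_APPROX_NONE); cv2.drawContours(k,cs,-1,1,-1); return k
NEST=[(120,64,0,62),(116,84,0,6),(109,53,5,82),(98,42,10,102)]
def fit(views,boxes,x0):
    # views: (mask,params); boxes: (lx,ly,z0,z1) mm; state x,y(m),yaw(deg)
    def cost(v):
        a=np.radians(v[2]);c,s=np.cos(a),np.sin(a);e=0
        for m,p in views:
            S=8; k=np.zeros((m.shape[0]*2,m.shape[1]*2),np.uint8)
            for lx,ly,z0,z1 in boxes:
                P=np.array([proj(None,(v[0]+(c*i*lx-s*j*ly)/2e3,v[1]+(s*i*lx+c*j*ly)/2e3,z/1e3),p) for i in(-1,1) for j in(-1,1) for z in(z0,z1)])
                H=cv2.convexHull(((P+.5)*2*256).astype(np.int32)); cv2.fillConvexPoly(k,H,1,shift=8)
            M=cv2.resize(m,None,fx=2,fy=2,interpolation=cv2.INTER_NEAREST)
            e+=(k!=M).sum()/M.sum()
        return e
    best=minimize(cost,x0,method='Nelder-Mead',options=dict(initial_simplex=np.array(x0)+np.array([[0,0,0],[.012,0,0],[0,.012,0],[0,0,5]]),xatol=1e-4,fatol=1e-4))
    return best.x,best.fun
E
python3 - <<'E'
from h import *
pt=viewer.camera_params('top');pw=viewer.camera_params('wrist')
T=cv2.imread('pics/top0.png');W=cv2.imread('pics/w1.png')
mt=woodmask(T,(340,180,425,260));mw=woodmask(W,(250,90,385,245))
for v in ([(mw,pw)],[(mt,pt)],[(mw,pw),(mt,pt)]): print('nest',fit(v,NEST,[.445,-.228,27]))
for n,roi,b,x0 in (('medtray',(160,115,220,200),[(129,73,0,19)],[.62,.283,0]),('smalltray',(160,195,225,265),[(116,60,0,19)],[.43,.272,9])):
    print(n,fit([(woodmask(T,roi),pt)],b,x0))
# holder: slot edges at lip top
mh=woodmask(T,(265,110,335,190))
E
python3 - <<'E'
from h import *
T=cv2.imread('pics/top0.png').astype(int); g=T[...,2]
for row in (135,145,155,165,172):
    d=g[row,270:330]; on=np.where(d>110)[0]+270
    gaps=np.where(np.diff(on)>3)[0]
    if len(gaps): l,rr=on[gaps[0]],on[gaps[0]+1]; print(row,on[0],l,rr,on[-1],ray('top',(l+.5,row),.017).round(4)[:2],ray('top',(rr-.5,row),.017).round(4)[:2],ray('top',(on[0]-.5,row),.017).round(4)[:2],ray('top',(on[-1]+.5,row),.017).round(4)[:2])
for col in (285,299,312):
    on=np.where(g[112:140,col]>110)[0]+112; print(col,on[0],on[-1],ray('top',(col,on[0]-.5),.017)[:2].round(4))
for col in (280,284,313,318):
    on=np.where(g[130:200,col]>110)[0]+130; print(col,on[-1],ray('top',(col,on[-1]+.5),.017)[:2].round(4))
E
```

```text
nest (array([ 0.44850931, -0.22832399, 26.60990393]), np.float64(0.059230854116089166))
nest (array([ 0.44793979, -0.22767789, 27.33534223]), np.float64(0.029376498800959234))
nest (array([ 0.44796996, -0.22777553, 27.60289381]), np.float64(0.0897853886389895))
medtray (array([ 0.62266701,  0.28664337, -2.39320444]), np.float64(0.0196078431372549))
smalltray (array([0.43056372, 0.27483634, 9.1452644 ]), np.float64(0.03010797342192691))
135 276 285 312 320 [0.6732 0.0287] [ 0.6719 -0.0401] [0.6737 0.0551] [ 0.6715 -0.064 ]
145 276 285 312 320 [0.6462 0.029 ] [ 0.6449 -0.0396] [0.6467 0.0554] [ 0.6445 -0.0634]
155 276 285 312 321 [0.6193 0.0294] [ 0.618  -0.0391] [0.6198 0.0557] [ 0.6175 -0.0654]
165 276 285 312 321 [0.5926 0.0297] [ 0.5913 -0.0385] [0.5931 0.0559] [ 0.5908 -0.0648]
172 277 281 316 320 [0.5742 0.0404] [ 0.5724 -0.0487] [0.5744 0.0535] [ 0.5722 -0.0618]
285 121 139 [0.7127 0.0295]
299 121 127 [ 0.712  -0.0077]
312 121 139 [ 0.7114 -0.0423]
280 174 [0.5676 0.0444]
284 170 [0.578  0.0338]
313 170 [ 0.5766 -0.0422]
318 177 [ 0.5577 -0.0549]
```

Nest is at (0.448,-0.228), yaw 27.3°. I'll descend so the grasp height is 46 mm: the body stays clear of the small rim and the fingertips clear the flange. Then close.

```bash
python3 -m creep '[[0,0.8,1.3,0,0],[0,0,0,-3,0],[0,0,0,-3,0],[0,0,0,-3,0],[0,0,0,-3,0],[0,0,0,-3,0],[0,0,0,-2.1,0],[0,0,0,-1,0],[0,0,0,-1,0],[0,0,0,0,0],[0,0,0,0,0]]'
python3 - <<'E'
from h import *
print(yaw()); im,p=snap('wrist','w2')
E
```

```text
clock: 2.25
tcp_pos: [0.448, -0.2296, 0.1123]
tcp_rot: [[0.892, 0.452, 0.001], [0.452, -0.892, -0.001], [0.001, 0.001, -1.0]]
ft_force: [0.9, -0.9, 0.8]
opening: 0.0928
grip_force: 0.0
26.89948701075885
```

View pics/w2.png

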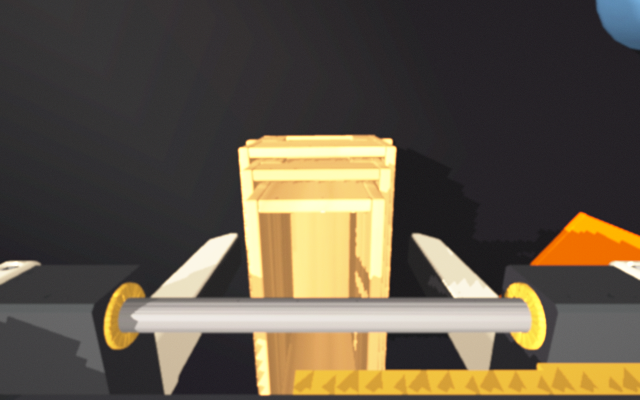

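The nest stands between the fingers, with its rims at (240-395, 140-205), so I'll close and lift a little.

```bash
python3 -m creep '[[255,0,0,0,0],[255,0,0,0,0],[255,0,0,0,0],[255,0,0,0,0],[255,0,0,0,0],[255,0,0,0,0],[255,0,0,0.5,0],[255,0,0,1,0],[255,0,0,1,0],[255,0,0,0.5,0],[255,0,0,0,0]]'
```

```text
clock: 3.4
tcp_pos: [0.4482, -0.2294, 0.1428]
tcp_rot: [[0.892, 0.453, 0.002], [0.453, -0.892, -0.001], [0.001, 0.002, -1.0]]
ft_force: [0.2, 0.8, -3.5]
opening: 0.0635
grip_force: 30.0
```

```bash
python3 -m creep '[[255,0.2,1,0,-1.5],[255,0.2,2,0,-2.5],[255,0.2,2,0,-2.5],[255,0.2,2,0,-2.5],[255,0.2,2,0,-2.5],[255,0.2,2,0,-2.5],[255,0.2,2,0,-2.5],[255,0.2,2,0,-2.5],[255,0.2,2,0,-2.5],[255,0.2,2,0,-2.5],[255,0.1,2,0,-1.5],[255,0.1,1,0,-1],[255,0,0.4,0,-0.5],[255,0,0,0,0],[255,0,0,0,0]]'
python3 - <<'E'
from h import *
print(yaw()); im,p=snap('wrist','w3'); np.save('w3.npy',p,allow_pickle=True)
cv2.imwrite('pics/w3c.png',cv2.resize(im[0:220,150:510],None,fx=2.2,fy=2.2,interpolation=cv2.INTER_CUBIC))
E
```

```text
clock: 4.9
tcp_pos: [0.4697, -0.0063, 0.1417]
tcp_rot: [[1.0, -0.003, 0.0], [-0.003, -1.0, -0.001], [0.0, 0.001, -1.0]]
ft_force: [-0.1, -1.2, -2.7]
opening: 0.064
grip_force: 30.0
-0.14369754429370374
```

View pics/w3c.png

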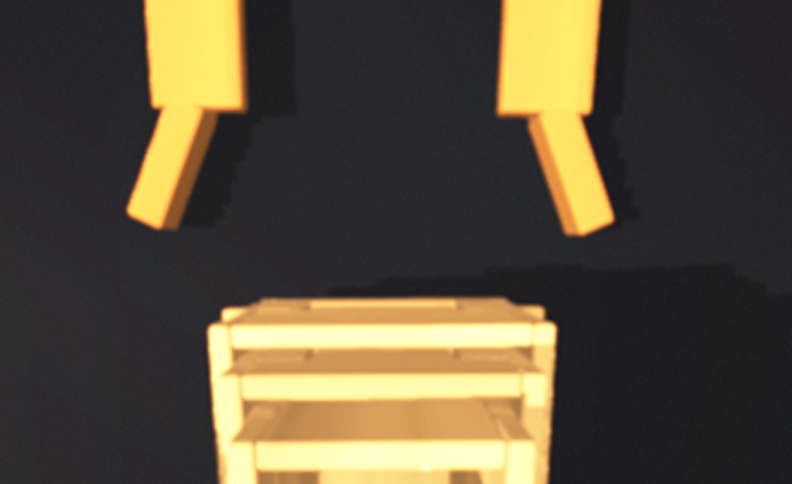

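The crop shows the holder's lips, inner corners about (245,110) and (498,114), with the flared guides below and the nest in hand at the bottom. I'll measure the slot numerically.

```bash
python3 - <<'E'
from h import *
p=np.load('w3.npy',allow_pickle=True).item(); im=cv2.imread('pics/w3.png')
g=im[...,2].astype(float)  # red
b=im.astype(float).sum(2)
L=[];R=[];LO=[];RO=[]
for row in range(1,48,3):
    d=np.diff(cv2.GaussianBlur(g[row:row+1],(3,1),0)[0])
    def edge(lo,hi,sgn):
        k=np.clip(sgn*d[lo:hi],8,None)-8; return lo+.5+(k*np.arange(hi-lo)).sum()/max(k.sum(),1e-6)
    lo,l,rr,ro=edge(205,235,1),edge(245,275,-1),edge(365,390,1),edge(405,435,-1)
    for A,u in((LO,lo),(L,l),(R,rr),(RO,ro)): A.append(ray(None,(u,row),.017,p)[:2])
for n,A in(('LO',LO),('L',L),('R',R),('RO',RO)):
    A=np.array(A);f=np.polyfit(A[:,0],A[:,1],1);print(n,'x',A[0,0].round(3),A[-1,0].round(3),'yaw',np.degrees(np.arctan(f[0])).round(2),'y@.57,.64',np.polyval(f,[.57,.64]).round(4),'res',np.std(A[:,1]-np.polyval(f,A[:,0])).round(5))
for c in (225,240,250,385,400,412):
    d=np.diff(g[35:65,c]); i=np.argmin(d); print('mouth',ray(None,(c,35+i+.5),.017,p)[:2].round(4))
# the nest: large rim front corners at z = tcp lift
z=get_state()['tcp_pos'][2]-.1123+.062
for uv in((150+210/2.2,325/2.2),(150+556/2.2,325/2.2),(150+222/2.2,310/2.2),(150+545/2.2,310/2.2)): print(ray(None,uv,z,p)[:2].round(4))
E
```

```text
LO x 0.605 0.582 yaw -1.08 y@.57,.64 [0.0564 0.0551] res 7e-05
L x 0.605 0.582 yaw -0.98 y@.57,.64 [0.0311 0.03  ] res 3e-05
R x 0.605 0.582 yaw -1.07 y@.57,.64 [-0.036  -0.0373] res 2e-05
RO x 0.605 0.582 yaw -0.92 y@.57,.64 [-0.0616 -0.0627] res 4e-05
mouth [0.5876 0.0515]
mouth [0.5763 0.0436]
mouth [0.5801 0.0375]
mouth [ 0.5788 -0.0419]
mouth [ 0.5873 -0.0503]
mouth [ 0.5793 -0.0578]
[0.5312 0.0261]
[ 0.531 -0.038]
[0.5339 0.0237]
[ 0.5337 -0.0358]
```

Holder: yaw −1.0°, mouth at x≈0.579, centreline y≈−0.0025 at x=0.57. The box needs +0.5 cm in y and −0.9° of turn. I'll align, lower and start the slide.

```bash
python3 -m creep '[[255,0,0.25,0,-0.4],[255,0,0.25,0,-0.5],[255,0,0,-1,0],[255,0,0,-1,0],[255,0,0,-0.6,0],[255,0,0,-0.3,0],[255,0,0,0,0],[255,0,0,0,0]]'; python3 -m creep '[[255,0.5,0,0,0],[255,1,0,0,0],[255,1,-0.02,0,0],[255,1,-0.02,0,0],[255,1,-0.02,0,0],[255,1,-0.02,0,0],[255,0.5,-0.02,0,0],[255,0.5,-0.02,0,0],[255,0,0,0,0],[255,0,0,0,0]]'
python3 - <<'E'
from h import *
print(yaw()); im,p=snap('wrist','w4'); np.save('w4.npy',p,allow_pickle=True)
cv2.imwrite('pics/w4c.png',cv2.resize(im[0:220,150:510],None,fx=2.2,fy=2.2,interpolation=cv2.INTER_CUBIC))
E
```

```text
clock: 5.75
tcp_pos: [0.4699, -0.0001, 0.1126]
tcp_rot: [[1.0, -0.017, 0.0], [-0.017, -1.0, -0.0], [0.0, 0.0, -1.0]]
ft_force: [0.5, -0.7, -3.7]
opening: 0.0637
grip_force: 30.0
clock: 6.75
tcp_pos: [0.5343, -0.0013, 0.1126]
tcp_rot: [[1.0, -0.017, -0.001], [-0.017, -1.0, 0.0], [-0.001, -0.0, -1.0]]
ft_force: [-0.3, 0.5, -4.5]
opening: 0.0634
grip_force: 30.0
-0.963303059986105
```

View pics/w4c.png

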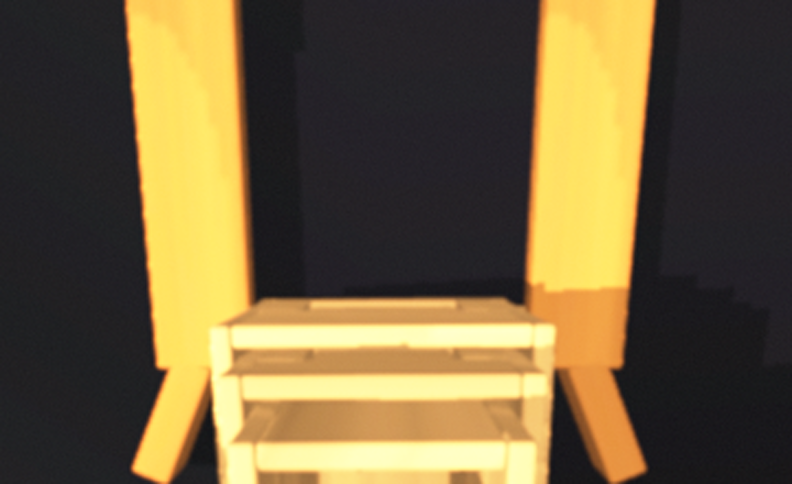

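The box front is between the lips with no side force, and it sits about 1.5 mm left of the slot's middle. I'll ease it right, set it onto the desk and keep sliding.

```bash
python3 -m creep '[[255,0,-0.12,-0.05,0],[255,0.5,-0.01,0,0],[255,1,-0.02,0,0],[255,1,-0.02,0,0],[255,1,-0.02,0,0],[255,1,-0.02,0,0],[255,1,-0.02,0,0],[255,1,-0.02,0,0],[255,1,-0.02,0,0],[255,1,-0.02,0,0],[255,0.5,-0.01,0,0],[255,0.3,0,0,0],[255,0,0,0,0],[255,0,0,0,0]]'; python3 -m creep '[[255,0.2,0,0,0],[255,0.2,0,0,0],[255,0.2,0,0,0],[255,0,0,0,0],[255,0,0,0,0]]'
```

```text
clock: 8.2
tcp_pos: [0.6273, -0.0042, 0.1121]
tcp_rot: [[1.0, -0.017, -0.001], [-0.017, -1.0, 0.0], [-0.001, -0.0, -1.0]]
ft_force: [-0.4, 0.9, -3.4]
opening: 0.0638
grip_force: 30.0
clock: 8.7
tcp_pos: [0.6337, -0.0043, 0.1122]
tcp_rot: [[1.0, -0.017, -0.0], [-0.017, -1.0, 0.0], [-0.0, -0.0, -1.0]]
ft_force: [-0.4, 1.1, -3.3]
opening: 0.0639
grip_force: 30.0
```

```bash
python3 -m creep '[[255,0,0,-0.06,0],[255,0.2,0,0,0],[255,0.2,0,0,0],[255,0.1,0,0,0],[255,0,0,0,0],[255,0,0,0,0]]'; python3 -m creep '[[255,0.1,0,0,0],[255,0.1,0,0,0],[255,0.1,0,0,0],[255,0,0,0,0],[255,0,0,0,0]]'
```

```text
clock: 9.3
tcp_pos: [0.6382, -0.0043, 0.112]
tcp_rot: [[1.0, -0.017, -0.001], [-0.017, -1.0, 0.0], [-0.001, -0.0, -1.0]]
ft_force: [-5.5, -0.4, 4.1]
opening: 0.0639
grip_force: 30.0
clock: 9.8
tcp_pos: [0.6389, -0.0042, 0.1121]
tcp_rot: [[1.0, -0.017, -0.007], [-0.017, -1.0, 0.001], [-0.007, -0.001, -1.0]]
ft_force: [-11.1, 0.6, 9.5]
opening: 0.064
grip_force: 30.0
```

Contact with the stop is firm (Fx −11 N), so the box is home. I'll ease the pressure, release and rise to the small box's rim level.

```bash
python3 -m creep '[[255,-0.2,0,0,0],[255,0,0,0,0],[0,0,0,0,0],[0,0,0,0,0],[0,0,0,0,0],[0,0,0,0,0],[0,0,0,1,0],[0,0,0,2,0],[0,0,0,2,0],[0,0,0,0.8,0],[0,0,0,0,0],[0,0,0,0,0]]'
python3 - <<'E'
from h import *
print(yaw()); im,p=snap('wrist','w5'); T,pt=snap('top','t5')
cv2.imwrite('pics/c5.png',np.hstack([im[:,140:500],cv2.resize(T[95:225,250:390],(430,400),interpolation=cv2.INTER_CUBIC)]))
E
```

```text
clock: 11.0
tcp_pos: [0.6394, -0.0042, 0.1693]
tcp_rot: [[1.0, -0.017, -0.001], [-0.017, -1.0, 0.0], [-0.001, -0.0, -1.0]]
ft_force: [0.2, 0.4, -0.6]
opening: 0.093
grip_force: 0.0
-0.9526416643953926
```

View pics/c5.png

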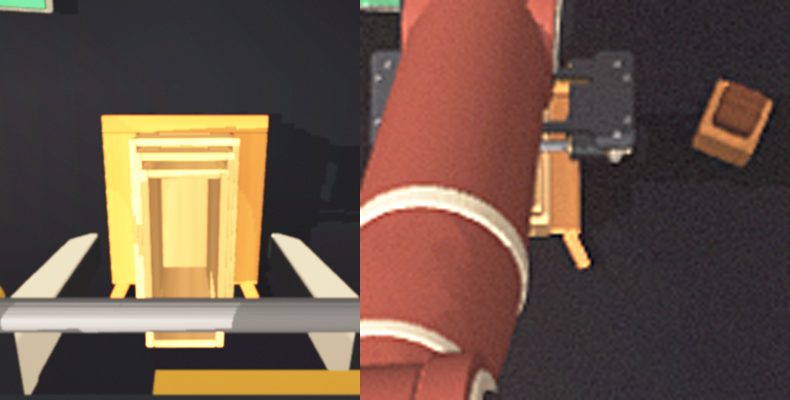

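The nest sits in the holder against the stop (left pane, rims (130-238, 138-345)), and the open fingers straddle it. I'll grip the small box by its exposed 20 mm and draw it up.

```bash
python3 -m creep '[[0,0,0,-0.1,0],[255,0,0,0,0],[255,0,0,0,0],[255,0,0,0,0],[255,0,0,0,0],[255,0,0,0,0],[255,0,0,0,0],[255,0,0,0,0],[255,0,0,0,0]]'; python3 -m creep '[[255,0,0,0.3,0],[255,0,0,0.5,0],[255,0,0,0.5,0],[255,0,0,0.5,0],[255,0,0,0.2,0],[255,0,0,0,0]]'
python3 -c "
from h import *
snap('wrist','w6')"
```

```text
clock: 12.0
tcp_pos: [0.6398, -0.0042, 0.1687]
tcp_rot: [[1.0, -0.017, 0.0], [-0.017, -1.0, 0.0], [0.0, -0.0, -1.0]]
ft_force: [-0.6, 0.6, 0.5]
opening: 0.0417
grip_force: 30.0
clock: 12.6
tcp_pos: [0.6398, -0.0043, 0.1892]
tcp_rot: [[1.0, -0.017, 0.001], [-0.017, -1.0, 0.0], [0.001, -0.0, -1.0]]
ft_force: [-0.1, -0.6, -3.5]
opening: 0.042
grip_force: 30.0
```

View pics/w6.png

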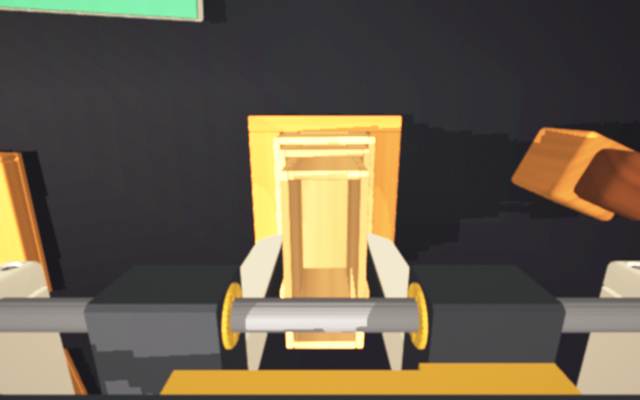

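The small box rises alone: its rim now stands well above the medium rim, still at (280-370, 140). I'll draw it clear.

```bash
python3 -m creep '[[255,0,0,0.5,0],[255,0,0,1,0],[255,0,0,1,0],[255,0,0,1,0],[255,0,0,1,0],[255,0,0,1,0],[255,0,0,1,0],[255,0,0,1,0],[255,0,0,1,0],[255,0,0,0.7,0],[255,0,0,0,0]]'; python3 -m creep '[[255,-0.7,1,0,0.5],[255,-1.5,2,0,0.7],[255,-1.5,2,0,0.7],[255,-1.5,2,0,0.7],[255,-1.5,2,0,0.7],[255,-1.5,2,0,0.7],[255,-1.5,2,0,0.7],[255,-1.5,2,0,0.7],[255,-1.5,2,0,0.7],[255,-1.5,2,0,0.7],[255,-1.5,2,0,0.7],[255,-1.5,2,0,0.7],[255,-1.5,2,0,0.7],[255,-1.5,2,0,0.7],[255,-0.7,1,0,0.5],[255,0,0,0,0],[255,0,0,0,0]]'
python3 - <<'E'
from h import *
print(yaw()); im,p=snap('wrist','w7'); np.save('w7.npy',p,allow_pickle=True); T,pt=snap('top','t7')
cv2.imwrite('pics/c7.png',np.hstack([im[:,120:520],cv2.resize(T[95:225,250:380],(400,400),interpolation=cv2.INTER_CUBIC)]))
E
```

```text
clock: 13.75
tcp_pos: [0.6403, -0.0043, 0.2821]
tcp_rot: [[1.0, -0.017, 0.003], [-0.017, -1.0, 0.0], [0.003, -0.0, -1.0]]
ft_force: [-0.4, -0.2, -1.1]
opening: 0.0416
grip_force: 30.0
clock: 15.45
tcp_pos: [0.4311, 0.2749, 0.2805]
tcp_rot: [[0.987, 0.158, 0.0], [0.158, -0.987, -0.001], [0.0, 0.001, -1.0]]
ft_force: [0.8, 0.3, -1.8]
opening: 0.0417
grip_force: 30.0
9.094890055184894
```

View pics/c7.png

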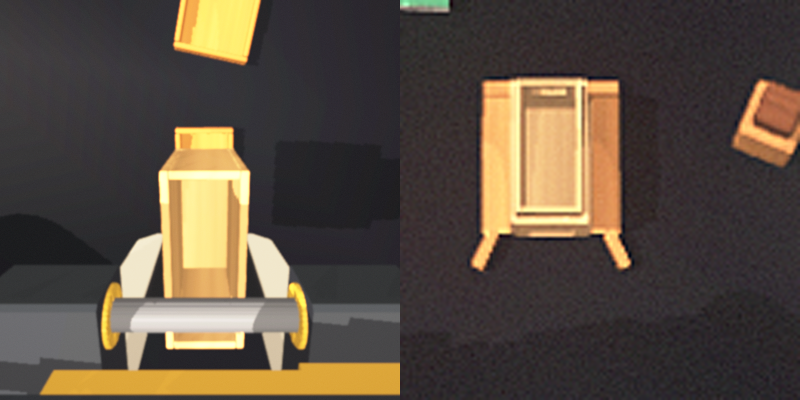

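The left pane shows the small box held upright over the small tray, whose front edge is at (174-235, 127). The right pane shows the medium and large boxes still home. I've used all ten pictures, so from here I'll measure by numbers only.

```bash
python3 - <<'E'
from h import *
p=np.load('w7.npy',allow_pickle=True).item(); im=cv2.imread('pics/w7.png').astype(float);g=im[...,2]
s=get_state();c,sn=np.cos(np.radians(yaw())),np.sin(np.radians(yaw()))
def tool(P): d=P[:2]-s['tcp_pos'][:2]; return np.array([c*d[0]+sn*d[1],-sn*d[0]+c*d[1]])*1000
for col in(300,312,325,338,350):
    i=np.argmax(np.diff(g[115:140,col])); print('front outer edge in tool frame mm',tool(ray(None,(col,115+i+.5),.019,p)).round(1))
for row in(132,138,144):
    d=np.diff(g[row]); a=280+np.argmax(d[280:310]); b=345+np.argmin(d[345:375]); A=tool(ray(None,(a+.5,row),.019,p));B=tool(ray(None,(b+.5,row),.019,p)); print('sides',A.round(1),B.round(1),'mid',((A+B)/2).round(1))
# held box rim (102-10 -> z = tcp-.1587+.092)
z=s['tcp_pos'][2]-.1587+.092
for row in(185,200,220):
    d=np.diff(g[row]); a=270+np.argmax(d[270:300]); b=355+np.argmin(d[355:380]); print('box',tool(ray(None,(a+.5,row),z,p)).round(1),tool(ray(None,(b+.5,row),z,p)).round(1))
for rr in (168,171,172,345,348): print('rim row',rr,tool(ray(None,(325,rr),z,p)).round(1))
print([int(v) for v in g[340:355,325]],[int(v) for v in g[160:185,325]])
E
```

```text
front outer edge in tool frame mm [58.7 26. ]
front outer edge in tool frame mm [58.8 13.6]
front outer edge in tool frame mm [58.8  0.1]
front outer edge in tool frame mm [ 58.8 -13.4]
front outer edge in tool frame mm [ 58.8 -25.8]
sides [53.1 31.8] [ 53.2 -28.5] mid [53.2  1.7]
sides [47. 32.] [ 47.1 -29.7] mid [47.   1.1]
sides [40.8 32.1] [ 40.8 -29.9] mid [40.8  1.1]
box [41.6 22.5] [ 41.7 -20.4]
box [34.3 22.8] [ 34.3 -20.2]
box [24.2 22.2] [ 24.2 -20.6]
rim row 168 [49.8  0.6]
rim row 171 [48.4  0.6]
rim row 172 [47.9  0.6]
rim row 345 [-48.    0.4]
rim row 348 [-49.9   0.4]
[244, 255, 255, 255, 255, 255, 255, 255, 255, 142, 48, 34, 37, 38, 40] [237, 237, 237, 238, 237, 238, 237, 237, 235, 238, 254, 255, 255, 255, 255, 255, 255, 255, 255, 255, 254, 254, 254, 254, 254]
```

Tray and held box agree to within about 1.5 mm. I'll shift 0.1 cm forward and lower.

```bash
python3 -m creep '[[255,0.1,0,-1,0],[255,0,0,-2,0],[255,0,0,-2,0],[255,0,0,-2,0],[255,0,0,-1.5,0],[255,0,0,-1,0],[255,0,0,-0.8,0],[255,0,0,-0.5,0],[255,0,0,-0.4,0],[255,0,0,-0.2,0],[255,0,0,0,0],[255,0,0,0,0]]'; python3 -m creep '[[255,0,0,-0.1,0],[255,0,0,-0.1,0],[255,0,0,0,0],[255,0,0,0,0]]'
```

```text
clock: 16.75
tcp_pos: [0.4319, 0.2759, 0.167]
tcp_rot: [[0.987, 0.159, 0.001], [0.159, -0.987, 0.001], [0.001, -0.0, -1.0]]
ft_force: [0.7, 0.3, -0.9]
opening: 0.0418
grip_force: 30.0
clock: 17.15
tcp_pos: [0.4317, 0.2758, 0.1646]
tcp_rot: [[0.987, 0.159, 0.0], [0.159, -0.987, 0.0], [0.0, -0.0, -1.0]]
ft_force: [0.1, -0.0, -0.3]
opening: 0.0417
grip_force: 30.0
```

```bash
python3 -m creep '[[255,0,0,-0.05,0],[255,0,0,-0.05,0],[255,0,0,0,0],[255,0,0,0,0]]';python3 -m creep '[[255,0,0,-0.05,0],[255,0,0,0,0],[255,0,0,0,0]]'
```

```text
clock: 17.55
tcp_pos: [0.4317, 0.2757, 0.1636]
tcp_rot: [[0.987, 0.159, -0.0], [0.159, -0.987, 0.0], [0.0, -0.0, -1.0]]
ft_force: [-0.0, -0.1, -1.2]
opening: 0.0418
grip_force: 30.0
clock: 17.85
tcp_pos: [0.4318, 0.2758, 0.1636]
tcp_rot: [[0.987, 0.159, 0.0], [0.159, -0.987, 0.0], [0.0, -0.0, -1.0]]
ft_force: [-1.0, -1.6, 5.7]
opening: 0.0418
grip_force: 30.0
```

The small box is seated (+5.7 N at the expected height). I'll release, rise, and return to the holder for the medium box.

```bash
python3 -m creep '[[0,0,0,0,0],[0,0,0,0,0],[0,0,0,0,0],[0,0,0,0,0],[0,0,0,0,0],[0,0,0,0.5,0],[0,0,0,1.5,0],[0,0,0,3,0],[0,0,0,3,0],[0,0,0,2,0],[0,0,0,0,0]]'; python3 -m creep '[[0,0.8,-1,0,-0.6],[0,2,-2.7,0,-1],[0,2,-2.7,0,-1],[0,2,-2.7,0,-1],[0,2,-2.7,0,-1],[0,2,-2.7,0,-1],[0,2,-2.7,0,-1],[0,2,-2.7,0,-1],[0,2,-2.7,0,-1],[0,2,-2.7,0,-1],[0,2,-2.7,0,-0.5],[0,0,0,0,0],[0,0,0,0,0]]'
python3 - <<'E'
from h import *
s=get_state();print(yaw(),s['tcp_pos'])
im,p=snap('wrist','w8'); T,pt=snap('top','t8')
m=woodmask(T,(160,195,225,265))
print('small in tray',fit([(m,pt)],[(116,60,0,19),(98,42,5,97)],[.4306,.2748,9.1]))
y=s['tcp_pos'];
mw=woodmask(im,(100,40,540,300),150); print(mw.sum(),cv2.boundingRect(mw))
E
```

```text
clock: 18.95
tcp_pos: [0.4331, 0.2765, 0.2662]
tcp_rot: [[0.987, 0.159, 0.006], [0.159, -0.987, 0.004], [0.007, -0.003, -1.0]]
ft_force: [0.3, -0.2, -0.3]
opening: 0.0929
grip_force: 0.0
clock: 20.25
tcp_pos: [0.6391, -0.006, 0.261]
tcp_rot: [[1.0, -0.02, -0.004], [-0.02, -1.0, -0.0], [-0.004, 0.0, -1.0]]
ft_force: [0.0, 0.5, 0.6]
opening: 0.0935
grip_force: 0.0
-1.1248074980004186 [ 0.63910203 -0.00596895  0.26103641]
small in tray (array([0.43119466, 0.2750428 , 9.18184975]), np.float64(0.03767582049564635))
11958 (264, 125, 99, 139)
```

The small box is seated in its tray (fit 0.4312, 0.2750, yaw 9.2°). Next I'll descend to the medium rim and grip.

```bash
python3 -m creep '[[0,0,0.15,-1,0.1],[0,0,0,-3,0],[0,0,0,-3,0],[0,0,0,-2,0],[0,0,0,-1.2,0],[0,0,0,-0.7,0],[0,0,0,0,0],[0,0,0,0,0]]'; python3 -m creep '[[0,0,0,-0.2,0],[0,0,0,0,0]]'
```

```text
clock: 21.15
tcp_pos: [0.6403, -0.0026, 0.155]
tcp_rot: [[1.0, -0.015, 0.002], [-0.015, -1.0, 0.0], [0.002, -0.0, -1.0]]
ft_force: [-0.3, 1.2, 0.5]
opening: 0.0933
grip_force: 0.0
clock: 21.35
tcp_pos: [0.64, -0.0028, 0.1528]
tcp_rot: [[1.0, -0.015, 0.001], [-0.015, -1.0, 0.0], [0.001, -0.0, -1.0]]
ft_force: [-0.8, -0.1, -0.9]
opening: 0.0927
grip_force: 0.0
```

```bash
python3 -m creep '[[0,0,-0.15,-0.2,-0.1],[0,0,0,-0.2,0],[255,0,0,0,0],[255,0,0,0,0],[255,0,0,0,0],[255,0,0,0,0],[255,0,0,0,0],[255,0,0,0,0],[255,0,0,0,0],[255,0,0,0,0]]'; python3 -m creep '[[255,0,0,0.2,0],[255,0,0,0.3,0],[255,0,0,0.3,0],[255,0,0,0.3,0],[255,0,0,0.3,0],[255,0,0,0.1,0],[255,0,0,0,0]]'
```

```text
clock: 22.35
tcp_pos: [0.6398, -0.0042, 0.1482]
tcp_rot: [[1.0, -0.017, 0.0], [-0.017, -1.0, 0.0], [0.0, -0.0, -1.0]]
ft_force: [0.1, 0.2, -0.0]
opening: 0.0531
grip_force: 30.0
clock: 23.05
tcp_pos: [0.6393, -0.0042, 0.163]
tcp_rot: [[1.0, -0.017, -0.001], [-0.017, -1.0, 0.0], [-0.001, -0.0, -1.0]]
ft_force: [-0.9, -0.3, -8.6]
opening: 0.0528
grip_force: 30.0
```

The medium box is coming at 8.6 N. I'll draw it clear and carry it to the larger tray.

```bash
python3 -m creep '[[255,0,0,0.4,0],[255,0,0,0.5,0],[255,0,0,0.5,0],[255,0,0,0.5,0],[255,0,0,1,0],[255,0,0,1,0],[255,0,0,1,0],[255,0,0,1,0],[255,0,0,1,0],[255,0,0,1,0],[255,0,0,1,0],[255,0,0,0.5,0],[255,0,0,0,0]]'; python3 -m creep '[[255,0,1,0,-0.1],[255,-0.1,2,0,-0.1],[255,-0.1,2,0,-0.1],[255,-0.1,2,0,-0.1],[255,-0.1,2,0,-0.1],[255,-0.1,2,0,-0.1],[255,-0.1,2,0,-0.1],[255,-0.1,2,0,-0.1],[255,-0.2,2,0,-0.1],[255,-0.2,2,0,-0.1],[255,-0.1,2,0,-0.1],[255,-0.1,2,0,-0.1],[255,-0.1,2,0,-0.1],[255,-0.1,2,0,-0.1],[255,-0.1,2,0,0],[255,-0.1,1.1,0,0],[255,0,0,0,0],[255,0,0,0,0]]'
python3 - <<'E'
from h import *
print(yaw()); im,p=snap('wrist','w9'); np.save('w9.npy',p,allow_pickle=True); T,pt=snap('top','t9')
m=woodmask(T,(340-80,110,335,190)); print('top holder bbox',cv2.boundingRect(m), cv2.boundingRect(woodmask(cv2.imread('pics/t7.png'),(260,110,335,190))))
g=im[...,2].astype(float)
s=get_state();c,sn=np.cos(np.radians(yaw())),np.sin(np.radians(yaw()))
def tool(P): d=P[:2]-s['tcp_pos'][:2]; return np.array([c*d[0]+sn*d[1],-sn*d[0]+c*d[1]])*1000
z=s['tcp_pos'][2]-.1432+.077
for col in(300,312,325,338,350):
    print(col,[int(v) for v in g[100:180:2,col]])
for row in(130,140,150,160,180,200,220): 
    d=np.diff(g[row]); k=[i for i in np.where(abs(d)>25)[0] if 255<i<395]; print(row,[(int(i),int(d[i])) for i in k])
print('z',z)
E
```

```text
clock: 24.35
tcp_pos: [0.6401, -0.0043, 0.2581]
tcp_rot: [[1.0, -0.017, 0.002], [-0.017, -1.0, 0.0], [0.002, -0.0, -1.0]]
ft_force: [0.0, -0.6, -1.4]
opening: 0.0528
grip_force: 30.0
clock: 26.15
tcp_pos: [0.6229, 0.296, 0.257]
tcp_rot: [[0.999, -0.042, 0.0], [-0.042, -0.999, -0.001], [0.0, 0.001, -1.0]]
ft_force: [0.7, -0.8, -1.0]
opening: 0.0527
grip_force: 30.0
-2.3906933076346837
top holder bbox (273, 120, 52, 63) (273, 120, 52, 64)
300 [56, 55, 56, 56, 55, 57, 55, 55, 56, 55, 130, 255, 255, 255, 255, 255, 255, 255, 255, 255, 255, 255, 251, 231, 237, 250, 254, 253, 234, 243, 255, 255, 255, 255, 255, 254, 254, 254, 254, 254]
312 [58, 59, 58, 58, 57, 55, 57, 57, 58, 53, 125, 255, 255, 255, 255, 255, 255, 253, 250, 250, 250, 250, 241, 231, 237, 252, 254, 252, 233, 244, 255, 255, 255, 255, 255, 255, 255, 255, 255, 255]
325 [57, 56, 57, 57, 58, 56, 53, 55, 57, 54, 126, 255, 255, 255, 255, 255, 255, 255, 255, 255, 255, 255, 253, 231, 236, 252, 254, 253, 232, 245, 255, 255, 255, 255, 255, 255, 255, 255, 255, 255]
338 [56, 55, 56, 56, 56, 56, 55, 57, 54, 48, 121, 255, 255, 255, 255, 255, 255, 255, 255, 255, 255, 255, 255, 231, 237, 253, 255, 253, 231, 245, 255, 255, 255, 255, 255, 254, 254, 254, 254, 254]
350 [57, 56, 55, 57, 57, 56, 57, 55, 57, 53, 122, 255, 255, 255, 255, 255, 255, 255, 255, 255, 255, 255, 255, 231, 236, 245, 245, 241, 230, 245, 255, 255, 255, 255, 255, 254, 254, 254, 254, 254]
130 [(294, 103), (295, 84), (371, -81), (372, -111)]
140 [(294, 95), (295, 93), (371, -126), (372, -63)]
150 [(276, 38), (277, 34), (278, 29), (279, 26), (370, -64), (371, -86), (372, -41)]
160 [(265, 89), (266, 99), (381, -71), (382, -111)]
180 [(266, 75), (267, 95), (371, 30), (380, -82), (381, -99)]
200 [(267, 69), (268, 96), (291, 27), (357, -29), (379, -73), (380, -101), (381, -27)]
220 [(268, 71), (269, 97), (378, -60), (379, -102), (380, -41)]
z 0.19104732636054783
```

```bash
python3 - <<'E'
from h import *
p=np.load('w9.npy',allow_pickle=True).item()
s=get_state();a=np.radians(yaw());c,sn=np.cos(a),np.sin(a)
def tool(P): d=P[:2]-s['tcp_pos'][:2]; return np.array([c*d[0]+sn*d[1],-sn*d[0]+c*d[1]])*1000
for uv in((300,120.3),(350,120.3),(295.3,130),(372.3,130),(295.2,140),(372,140)): print('tray',tool(ray(None,uv,.019,p)).round(1))
for uv in((266.2,160),(382,160),(268.2,200),(380.3,200),(325,158)): print('box',tool(ray(None,uv,.191,p)).round(1))
print(s['tcp_pos'])
E
```

```text
tray [65.7 24.9]
tray [ 65.7 -23.2]
tray [56.5 29.6]
tray [ 56.6 -45. ]
tray [47.  29.9]
tray [ 47.  -45.1]
box [53.5 28.4]
box [ 53.6 -24.9]
box [34.4 28.3]
box [ 34.4 -25. ]
box [54.5  1.3]
[0.62331974 0.29480457 0.25724733]
```

The tray lies 9 mm to −y of the held box and 1 mm ahead, so I'll correct that and lower.

```bash
python3 -m creep '[[255,0.1,-0.5,0,0],[255,0,-0.4,0,0],[255,0,0,-1,0],[255,0,0,-2,0],[255,0,0,-2,0],[255,0,0,-2,0],[255,0,0,-1.3,0],[255,0,0,-1,0],[255,0,0,-0.6,0],[255,0,0,-0.4,0],[255,0,0,-0.2,0],[255,0,0,0,0],[255,0,0,0,0]]'
```

```text
clock: 27.55
tcp_pos: [0.624, 0.2879, 0.1528]
tcp_rot: [[0.999, -0.041, 0.001], [-0.041, -0.999, 0.001], [0.001, -0.001, -1.0]]
ft_force: [-0.1, 1.4, -0.8]
opening: 0.0526
grip_force: 30.0
```

```bash
python3 -m creep '[[255,0,-0.15,0,0],[255,0,0,-0.1,0],[255,0,0,-0.1,0],[255,0,0,-0.1,0],[255,0,0,-0.05,0],[255,0,0,0,0],[255,0,0,0,0]]'; python3 -m creep '[[255,0,0,-0.05,0],[255,0,0,-0.05,0],[255,0,0,0,0],[255,0,0,0,0]]'
```

```text
clock: 28.25
tcp_pos: [0.6237, 0.2863, 0.1487]
tcp_rot: [[0.999, -0.041, -0.0], [-0.041, -0.999, 0.0], [-0.0, -0.0, -1.0]]
ft_force: [-0.8, -0.7, -0.4]
opening: 0.0527
grip_force: 30.0
clock: 28.65
tcp_pos: [0.6235, 0.2863, 0.1485]
tcp_rot: [[0.999, -0.041, -0.0], [-0.041, -0.999, 0.0], [-0.0, -0.0, -1.0]]
ft_force: [-1.8, -0.7, 5.5]
opening: 0.0525
grip_force: 30.0
```

The medium box is seated. I'll release, rise, move aside, and verify with numeric fits.

```bash
python3 -m creep '[[0,0,0,0,0],[0,0,0,0,0],[0,0,0,0,0],[0,0,0,0,0],[0,0,0,0,0],[0,0,0,0.5,0],[0,0,0,1.5,0],[0,0,0,3,0],[0,0,0,3,0],[0,0,0,3,0],[0,0,0,3,0],[0,0,0,0,0]]'; python3 -m creep '[[0,-1.5,-2,0,0],[0,-2,-3,0,0],[0,-2,-3,0,0],[0,-2,-3,0,0],[0,-2,-3,0,0],[0,-2,-3,0,0],[0,-2,-2,0,0],[0,0,0,0,0],[0,0,0,0,0],[0,0,0,0,0]]'
python3 - <<'E'
from h import *
im,p=snap('wrist','w10'); T,pt=snap('top','t10'); S,ps=snap('scene','s10')
print(proj('top',[.62,.286,.1]),proj('scene',[.62,.286,.1]),proj('scene',[.43,.275,.1]),proj('scene',[.64,-.004,.03]))
MT=[(129,73,0,19),(109,53,5,82)];ST=[(116,60,0,19),(98,42,5,97)]
print('med top',fit([(woodmask(T,(150,115,225,200)),pt)],MT,[.6227,.2866,-2.4]))
print('sm top',fit([(woodmask(T,(150,195,225,265)),pt)],ST,[.4306,.2748,9.1]))
T0=cv2.imread('pics/top0.png')
d=np.abs(T.astype(int)-T0).max(2)
for n,(x0,y0,x1,y1) in dict(stamp=(350,110,390,155),jar=(400,115,442,160),orange=(425,170,475,238),purple=(370,255,440,310),rails=(270,115,330,190)).items(): print(n,(d[y0:y1,x0:x1]>50).sum())
cv2.imwrite('pics/hold.png',T[110:190,265:335])
# rim of large at z .062: predicted vs seen edges along centre column/row
X=np.array([.6410,-.0040]);a=np.radians(-1)
g=T[...,2]
for k,dx in(('front',60),('back',-60)): print(k,proj('top',[X[0]+dx/1e3*np.cos(a),X[1]+dx/1e3*np.sin(a),.062]))
for k,dy in(('L',32),('R',-32)): print(k,proj('top',[X[0],X[1]+dy/1e3,.062]))
print('col',[int(v) for v in T[112:182,299,0]]); print('row',[int(v) for v in T[145,270:330,0]])
print(get_state()['tcp_pos'])
E
```

```text
clock: 29.85
tcp_pos: [0.6261, 0.2869, 0.2948]
tcp_rot: [[0.999, -0.041, 0.012], [-0.041, -0.999, 0.005], [0.012, -0.006, -1.0]]
ft_force: [1.0, 0.4, -0.1]
opening: 0.093
grip_force: 0.0
clock: 30.85
tcp_pos: [0.4895, 0.0974, 0.2879]
tcp_rot: [[0.999, -0.04, 0.001], [-0.04, -0.999, 0.001], [0.001, -0.001, -1.0]]
ft_force: [-0.2, 0.2, 0.6]
opening: 0.0933
grip_force: 0.0
[177.95502774 149.41638947] [488.87980509 233.95708107] [469.83338303 166.87065701] [345.31081524 255.76950402]
med top (array([ 0.62253603,  0.28619889, -1.58861424]), np.float64(0.4848240469208211))
sm top (array([0.43058303, 0.27473669, 9.06274281]), np.float64(0.5875143348623854))
stamp 0
jar 0
orange 541
purple 0
rails 1758
front [297.50769517 119.54538808]
back [297.44193832 165.88029869]
L [284.84596131 142.79984961]
R [310.09643976 142.33565894]
col [39, 41, 46, 39, 39, 48, 50, 34, 63, 175, 220, 68, 84, 115, 147, 83, 85, 113, 132, 127, 129, 123, 130, 123, 131, 127, 125, 127, 130, 128, 125, 130, 130, 126, 127, 126, 123, 120, 125, 124, 126, 127, 129, 128, 122, 126, 126, 130, 125, 128, 121, 127, 119, 144, 178, 150, 75, 91, 116, 126, 32, 49, 51, 51, 54, 49, 49, 53, 51, 50]
row [52, 44, 43, 44, 48, 43, 69, 117, 122, 115, 117, 119, 110, 118, 107, 141, 193, 95, 89, 122, 129, 126, 120, 124, 134, 126, 133, 122, 126, 126, 125, 123, 125, 120, 116, 138, 184, 172, 166, 176, 176, 95, 79, 81, 80, 82, 86, 80, 81, 81, 79, 47, 32, 36, 36, 44, 39, 33, 36, 43]
[0.48929294 0.09728361 0.28747458]
```

The fits of the two trays are spoiled by the arm hiding them. I'll hover over the holder for a clear check of trays, orange box and the large box's seating.

```bash
python3 -m creep '[[0,1.5,-1,0,0],[0,2,-2,0,0.5],[0,2,-2,0,0.5],[0,2,-2,0,0.5],[0,2,-1.5,0,0],[0,2,-1.5,0,0],[0,1.5,0,0,0],[0,0,0,0,0],[0,0,0,0,0],[0,0,0,0,0]]'
python3 - <<'E'
from h import *
im,p=snap('wrist','w11'); np.save('w11.npy',p,allow_pickle=True); T,pt=snap('top','t11')
MT=[(129,73,0,19),(109,53,5,82)];ST=[(116,60,0,19),(98,42,5,97)]
print('med top',fit([(woodmask(T,(150,115,225,200)),pt)],MT,[.6227,.2866,-2.4]))
print('sm top',fit([(woodmask(T,(150,195,225,265)),pt)],ST,[.4306,.2748,9.1]))
for f in('top0','t11'):
    h=cv2.cvtColor(cv2.imread(f'pics/{f}.png'),cv2.COLOR_BGR2HSV); m=((h[...,0]<25)&(h[...,1]>150)&(h[...,2]>100)).astype(np.uint8); k=np.zeros_like(m);k[165:240,425:480]=m[165:240,425:480]
    ys,xs=np.nonzero(k);print(f,'orange',len(xs),xs.mean().round(2),ys.mean().round(2),cv2.minAreaRect(np.c_[xs,ys].astype(np.float32)))
print(get_state()['tcp_pos'],yaw())
# predicted pixels of large ends for home+2 and holder features
Y=lambda x:-.0025-(x-.57)*.0175
for n,x,z in(('stop outer',.712,.017),('mouth',.579,.017),('rim back -x',.581,.062),('foot back',.581,0),('rim front',.701,.062)): print(n,proj(None,[x,Y(x),z],p).round(1))
u=int(round(proj(None,[.64,Y(.64),.062],p)[0])); v=int(proj(None,[.579,0,.017],p)[1])
print('col',u,[(i,int(im[i,u,0]),int(im[i,u,2])) for i in list(range(90,150))])
E
```

```text
clock: 32.0
tcp_pos: [0.618, -0.0029, 0.2874]
tcp_rot: [[1.0, -0.014, -0.001], [-0.014, -1.0, 0.001], [-0.001, -0.001, -1.0]]
ft_force: [-0.6, 0.1, -0.3]
opening: 0.0929
grip_force: 0.0
med top (array([ 0.62255094,  0.28663512, -2.14443255]), np.float64(0.01768669286917462))
sm top (array([0.43098329, 0.27557808, 9.0550195 ]), np.float64(0.03822937625754527))
top0 orange 1336 448.69 205.44 ((448.90167236328125, 205.08197021484375), (30.782150268554688, 47.621795654296875), 5.19442892074585)
t11 orange 1363 449.04 205.18 ((448.9157409667969, 205.13485717773438), (30.860361099243164, 47.49935531616211), 5.440331935882568)
[ 0.61810989 -0.0030866   0.2877607 ] -0.7982038226849428
stop outer [325.8  91.2]
mouth [325.3 213.6]
rim back -x [325.4 225.6]
foot back [325.3 207.6]
rim front [325.9 101.4]
col 326 [(90, 58, 85), (91, 66, 210), (92, 90, 255), (93, 106, 255), (94, 112, 255), (95, 110, 255), (96, 116, 255), (97, 117, 255), (98, 120, 255), (99, 124, 255), (100, 118, 255), (101, 104, 255), (102, 125, 255), (103, 182, 255), (104, 211, 255), (105, 220, 255), (106, 216, 255), (107, 204, 255), (108, 199, 255), (109, 194, 255), (110, 172, 255), (111, 156, 255), (112, 153, 255), (113, 154, 255), (114, 154, 255), (115, 153, 255), (116, 153, 255), (117, 153, 255), (118, 154, 255), (119, 153, 255), (120, 153, 255), (121, 152, 255), (122, 155, 255), (123, 154, 255), (124, 154, 255), (125, 153, 255), (126, 154, 255), (127, 152, 255), (128, 153, 255), (129, 153, 255), (130, 154, 255), (131, 151, 255), (132, 151, 255), (133, 151, 255), (134, 152, 255), (135, 154, 255), (136, 152, 255), (137, 151, 255), (138, 153, 255), (139, 154, 255), (140, 151, 255), (141, 151, 255), (142, 150, 255), (143, 152, 255), (144, 152, 255), (145, 152, 255), (146, 152, 255), (147, 152, 255), (148, 152, 255), (149, 150, 255)]
```

```bash
python3 - <<'E'
from h import *
p=np.load('w11.npy',allow_pickle=True).item(); im=cv2.imread('pics/w11.png').astype(int)
for x in(.62,.66,.69):
    Y=-.0025-(x-.57)*.0175
    for z in(.062,.065): print(x,z,[proj(None,[x,Y+s*.032,z],p).round(1).tolist() for s in(1,-1)])
    v=int(round(proj(None,[x,Y,.062],p)[1])); b=im[v,:,0]; print(v,[int(q) for q in b[265:300]],[int(q) for q in b[352:390]])
c=im[:,326,0]; print([(i,int(c[i])) for i in range(210,240)])
E
```

```text
0.62 0.062 [[292.8, 188.5], [358.3, 187.6]]
0.62 0.065 [[292.5, 189.2], [358.6, 188.3]]
188 [50, 51, 49, 51, 49, 50, 50, 57, 84, 110, 118, 119, 121, 121, 122, 122, 121, 121, 125, 124, 125, 125, 128, 128, 127, 125, 128, 162, 205, 216, 199, 157, 108, 83, 88] [147, 169, 198, 214, 213, 186, 129, 84, 80, 80, 81, 85, 81, 82, 84, 85, 85, 86, 86, 88, 89, 88, 85, 82, 78, 66, 49, 40, 37, 39, 38, 39, 39, 36, 40, 38, 39, 39]
0.66 0.062 [[291.8, 147.3], [359.7, 146.3]]
0.66 0.065 [[291.5, 147.7], [360.0, 146.7]]
147 [54, 56, 55, 53, 58, 61, 77, 105, 120, 121, 122, 124, 123, 122, 122, 119, 119, 115, 113, 116, 117, 117, 118, 118, 117, 131, 175, 214, 224, 211, 175, 118, 88, 89, 101] [148, 147, 158, 189, 219, 221, 200, 150, 101, 84, 81, 85, 83, 82, 81, 77, 78, 79, 78, 79, 81, 78, 81, 79, 81, 82, 78, 69, 54, 45, 43, 43, 43, 44, 45, 43, 45, 43]
0.69 0.062 [[291.0, 114.4], [360.7, 113.4]]
0.69 0.065 [[290.7, 114.5], [361.1, 113.4]]
114 [59, 61, 60, 59, 64, 84, 106, 117, 116, 114, 114, 115, 116, 117, 118, 117, 119, 117, 121, 121, 121, 121, 124, 122, 132, 161, 199, 216, 213, 185, 132, 87, 82, 91, 114] [148, 143, 141, 152, 181, 211, 217, 203, 168, 114, 80, 78, 78, 80, 80, 81, 79, 79, 79, 82, 81, 83, 84, 83, 83, 83, 83, 83, 83, 72, 55, 44, 44, 47, 45, 46, 44, 44]
[(210, 106), (211, 125), (212, 137), (213, 136), (214, 121), (215, 112), (216, 108), (217, 109), (218, 104), (219, 106), (220, 107), (221, 106), (222, 115), (223, 153), (224, 195), (225, 216), (226, 207), (227, 155), (228, 84), (229, 48), (230, 44), (231, 48), (232, 46), (233, 46), (234, 44), (235, 46), (236, 46), (237, 47), (238, 44), (239, 45)]
```

The rims match the large box lying flat on the desk and about 1 mm from the predicted seat. Both trays hold their boxes and the bystanders haven't moved. I'll hand in.

```bash
python3 -c "
from rig import r
print(r.hand_in())"
```

```text
the job is handed in; nothing more can be done
None
```

I handed the job in at about 32 s: the large box is home in the holder within about 1 mm, the small and medium boxes stand upright in their trays, and the stamp and jar did not move; no verdict came back.

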